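# Locate a valve body in the corner of the test fixture

### The job

Get the aluminium valve body ready for clamping on the test fixture: push it across the steel plate with the fingertips until its long far side lies flush along the fence and its end is up against the blue stop block, with no gap at either. Push on the sides of the casting only: do not lift or tip it and do not touch the solenoids on top of it. Leave the bearing and all the other loose things where they are.

Things in the scene. Friction and masses are not known exactly. Their poses are not given: they have to be found in the camera images.
- fixture: Test fixture, fixed: a dark steel plate 20 mm thick, 440 mm along its y, x -150 to +185 mm. Origin on the bench under the plate; x points away from the robot (turned up to 0.15 rad), y left along the fence; plate top at z +20. A bright steel fence runs the full length along the far side. Two open toggle clamps with red handles stand behind it (x over 140, to z 105 mm).
- fence_face (a point): Middle of the fence's bottom edge on the face that looks to the robot, on the plate's top (fixture x +110, y 0, z +20 mm); axes as the fixture's. The face is flat and upright, 440 mm long, 30 mm high; the fence is 25 mm thick.
- stop: End stop, fixed on the plate against the fence, near its left or its right end: a blue block 50 mm (x) by 40 mm (y), 35 mm high, bolt head up to 45 mm. Origin at the centre of its underside on the plate; axes parallel to the fixture's. Its face towards the middle of the plate, 20 mm from its origin along y, is the stopping face.
- valve_body: Loose aluminium casting with upright sides, 105 (x) by 190 (y) by 35 mm, 0.6 to 1 kg. Origin at the centre of its underside, on the plate; x away from the robot, up to 0.3 rad off the fixture's. Starts mid-plate, its origin 55 to 95 mm (x) and 45 to 95 mm (y) short of its seated place. Seated, its origin is 52.5 mm from the fence face, 95 mm from the stop's face. Sliding takes 3 to 7 N.
- solenoids: Four delicate solenoids with black plugs, part of the valve body, in a row on its top: 23 mm high above the casting's top, 21 mm thick, at y -45, -15, 15, 45 mm and x -18 mm (brackets reach x -40). Axes as the valve body's; origin on the casting's top at its middle. Not to be touched.
- edge_left (a point): The left end (+y) of the lower edge of the casting's far long side (x +52.5, y +95, z 0 mm of the valve body).
- edge_right (a point): The right end (-y) of the lower edge of the casting's far long side (x +52.5, y -95, z 0 mm of the valve body).
- bearing: Loose steel ball bearing, 40 mm across, 16 mm high, lying flat on the plate near the fence at the end where the stop is not; origin at the centre of its underside. Leave it.
- socket: Loose steel socket for a wrench, 28 mm across, 60 mm tall, standing at a near corner of the plate; origin at the centre of its underside. Leave it.
- spare_solenoid: Loose spare solenoid, 24 mm across, 42 mm tall, steel with a black top, standing at the other near corner of the plate; origin at the centre of its underside. Leave it.
- screwdriver: Red-handled screwdriver, 200 mm long, lying on the bench at the right of the fixture; its length is its x axis. Leave it.
- gear: Steel gear, 104 mm across, 38 mm high, lying on the bench at the left of the fixture; origin at the centre of its underside. Leave it.
- spray_can: Yellow spray can with a pale metal top, 66 mm across, 140 mm tall, standing on the bench at the right of the fixture; origin at the centre of its underside. Leave it.
- clutch_drum: Dark steel clutch drum, 132 mm across, 70 mm high, open upwards, on the bench at the left of the fixture; origin at the centre of its underside. Leave it.
Mind the look-alikes: they are no part of the job. Leave any green or orange look-alike of the valve_body alone.

How it is judged:
At the end, for the whole second after the job is handed in: The valve body lies flat on the plate at rest, both ends of its far lower edge within 2.5 mm of the fence face, and its end within 2.5 mm of the stop block's face (its origin within 117.5 mm of the stop's along the fence) (x of edge_left in the frame of fixture between 0.1075 and 0.113 m and x of edge_right in the frame of fixture between 0.1075 and 0.113 m and y of valve_body in the frame of stop between -0.1175 and 0.1175 m and z of valve_body in the frame of fixture below 0.0225 m and linear speed of valve_body below 0.005 m/s); the robot touches nothing.
It fails at once if the valve body is lifted more than 6 mm off the plate (z of valve_body in the frame of fixture above 0.026 m).
It fails at once if the valve body is tipped by more than 0.12 rad (angle between valve_body's own z axis and vertical above 0.12 rad).
It fails at once if the robot touches the solenoids (contact force between any of the fingers, the arm and solenoids above 0.5 N).
It fails at once if another loose thing is moved by more than 12 mm (distance of any of bearing, socket, spare_solenoid, screwdriver, gear, spray_can, clutch_drum from where it was at the start of the episode above 0.012 m).
It also fails if it takes over 72 s, if anything falls off the work surface, if the arm or the gripper's body presses on something with over 40 N, if the wrist force passes 120 N, or if a joint passes its speed limit or range.

### The arm

A 6-joint arm with a two-finger parallel gripper is mounted at the origin on the work surface. World frame = base frame: x ahead of the robot, y to its left, z up, the work surface at z = 0. Lengths are in m, angles in rad, forces in N, time in s.
With the tool pointing down it reaches from about 0.3 to 0.875 m from the base axis. Payload 4.2 kg.
Tool frame: the origin (TCP) lies at the very end of the fingers, on their centre line; the grasp point (between the pads) lies env.grasp_offset behind it (env.grasp_offset is the distance from the TCP to the grasp point, in m); z points along the fingers, y is the line along which they close (so a half turn about z gives the same grasp; the last joint's range is limited). The gripper opens to 85 mm and grips with 20 to 120 N. Pads are 22 mm wide; open, the fingers measure 114 mm over their backs; the gripper's body (76 mm by 85 mm) begins 54 mm behind the grasp point. The pads swing forward as they close: fully open they stand 13 mm farther back than shut.
Start: joints at [-0.02, 0.32, 1.565, -0, 1.257, -0.02], TCP at [0.575, 0, 0.208] pointing down, gripper open.
Joint ranges: [-3.11, 3.11], [-0.84, 2.01], [0.21, 2.61], [-1.34, 4.49], [0.05, 2.63], [-2.56, 2.56]. Speed limits (rad/s): [2.57, 2.57, 3.14, 3.14, 3.14, 3.14].

### API

Orientations are given as a rotation vector (axis times angle).
In Python, from bench import env, eyes gives the robot as it stands.
- The arm moves only by the tool apply_moves, never from a script. Its argument "plan" is a list of rows, each a list of 3 entries, a list of its own where there are three numbers: the shift along the world's x, y, z scaled (see below), then the turn, a rotation vector about the world's x, y, z scaled (see below), then the opening, from 0 (shut) to 1 (fully open). A call has 1 to 10 rows; each row shifts and turns the commanded pose from where the row before left it; what a row does not reach is not made up. The controller multiplies each number of a shift by 0.2 m and each number of a turn by pi/2 rad. A row lasts 1/8 s, in which the tool goes at most 62.5 mm and 10.7 degrees, less where a joint would pass 70% of its speed; a pose out of reach is approached as far as the arm can. A call with a number of a shift or a turn outside -1 to 1 is refused whole. A call with a gripper value outside its range is refused whole. The fingers move at their own pace and stop on an object; "squeeze" is the grip in N (left out, the last holds). Time passes only in rows, so rows that do not move let the fingers close. It gives the time, the measured TCP pose, the force, the opening and the grip force at its end, in the units of the state.
- env.read_state(): the state, without advancing time (a new reading comes with each control period).
- eyes.camera(name): name is "scene" or "side" or "wrist"; returns a dict with "img" (384x512x3 uint8, blue, green, red), "z_map" (384x512 float32, m along the optical axis (not along the pixel's ray), 0 where there is no reading), "camera_matrix" (3x3 intrinsics, pixels), "rvec" (rotation vector, rad) and "tvec" (3), from world to camera coordinates, as OpenCV has them. Camera axes: x right, y down, z forward; pixel columns grow to the right and rows downward; lengths in m; the calibration is good to about 2 mm. A picture is of the moment at which its call begins.
- env.job_done(): hands the job in; it is judged then, once.
The state is a dict: "time": time; "qpos": joint angles; "qd": joint speeds; "tau": joint torques, N m; "ee_pos": TCP position; "tcp_rot": TCP orientation; "wrist_force": force on the tool from outside, world axes, zero at the start; "ft_torque": the same for the moment, N m; "grip_width": opening from 0.0 (shut) to 1.0 (fully open); "grasp_force": force on a finger pad.
Only numpy, scipy, OpenCV 4.12 (cv2) and the standard library are available. Lean on these libraries where they do the work, as an engineer would, in place of code of your own. Each camera call takes 0.05 s, during which the arm holds its last target. There are 200 camera calls.

## Working session

There is one attempt and no reset: what is moved stays moved. The work goes in short steps, Python scripts to look and compute and a tool call to move; the robot and the scene stay as the last step left them, time stands still between calls to the robot, and variables do not carry over. Pictures are saved under pics/ and viewed, at most 10 in all, crops included, and the job is handed in when it is done.

Besides the shell and the picture viewer there is one more tool, called after "Request:" as name([rows], argument=value, ...), one row to a line, values as JSON. apply_moves: Moves the arm, as the interface text tells. Shifts and turns lie within -1 to 1; 1 stands for 0.2 m of shift or pi/2 rad of turn. Its arguments: {"type":"object","properties":{"plan":{"type":"array","items":{"type":"array"}},"squeeze":{"type":"number"}},"required":["plan"]}

```bash
mkdir -p pics; ls; cat > h.py <<'E'
import numpy as np, cv2
from bench import env, eyes
def cam(n):
    c=eyes.camera(n); R=cv2.Rodrigues(np.array(c["rvec"],float))[0]; t=np.array(c["tvec"],float).ravel()
    K=np.array(c["camera_matrix"]); z=c["z_map"]; v,u=np.mgrid[:z.shape[0],:z.shape[1]]
    P=np.stack([(u-K[0,2])/K[0,0]*z,(v-K[1,2])/K[1,1]*z,z],-1)
    W=(P-t)@R; W[z==0]=np.nan
    return c["img"],W
E
python3 - <<'E'
from h import *
for n in("scene","side","wrist"):
    i,W=cam(n); cv2.imwrite(f"pics/{n}0.png",i); np.save(f"pics/{n}0.npy",W)
    c=eyes.camera(n); R=cv2.Rodrigues(np.array(c["rvec"],float))[0]; print(n,-R.T@np.ravel(c["tvec"]))
s=env.read_state(); print(s,env.grasp_offset)
a=[cv2.imread(f"pics/{n}0.png") for n in("scene","side")]
cv2.imwrite("pics/a.png",cv2.resize(np.vstack(a),None,fx=.78,fy=.78))
E
```

```text
pics
scene [ 1.06952257 -0.42859654  0.5778715 ]
side [-0.11403319  0.64931146  0.82378869]
wrist [0.57405586 0.06820196 0.37339852]
{'time': 0.3, 'qpos': array([-2.00011069e-02,  3.19887654e-01,  1.56485421e+00, -2.14258351e-05,
        1.25739366e+00, -1.99951348e-02]), 'qd': array([ 0.00059437, -0.0021281 , -0.00481374, -0.00018583,  0.00020586,
        0.00050053]), 'tau': array([-4.58543855e-04, -4.14998281e+01, -2.34009039e+01, -3.13974715e-05,
        4.22875615e-03,  1.46373861e-05]), 'ee_pos': array([ 5.74862611e-01, -4.09347314e-06,  2.07334874e-01]), 'tcp_rot': array([-2.22117389e+00, -2.22117531e+00,  6.13809273e-04]), 'wrist_force': array([0.74997233, 0.4777038 , 0.29637094]), 'ft_torque': array([ 0.01359441, -0.04359857,  0.00382409]), 'grasp_force': 0.0, 'grip_width': 0.9983956887544524} 0.0187
```

View pics/scene0.png

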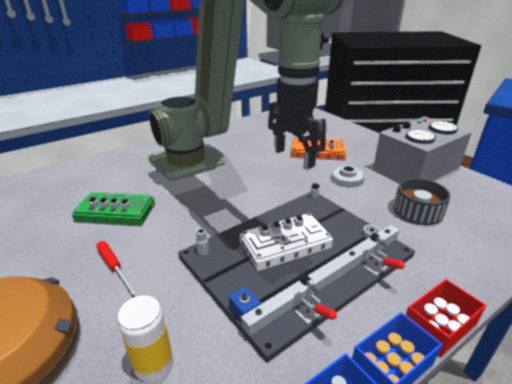

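View pics/wrist0.png

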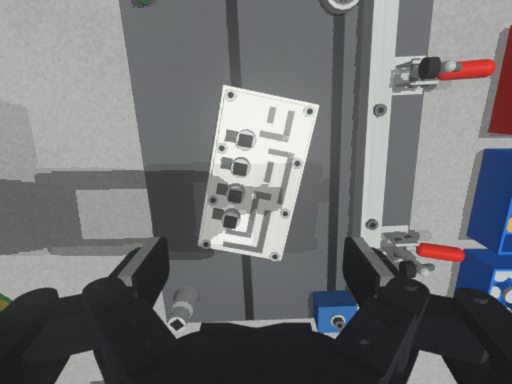

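The scene view shows the white casting mid-plate (about 285,240). The blue stop (245,300) is at the robot's right end of the fence, the bearing (372,232) at the left end. In the wrist view the casting's corners are about (225,87), (318,105), (278,260) and (200,247); the fence face is at column ~360 and the stop at (335,310).

```bash
cat >> h.py <<'E'
def rect(P):
    (c,s,a)=cv2.minAreaRect((P*1000).astype(np.float32)); return np.round(c,1),np.round(s,1),round(a,2)
def measure(n="wrist"):
    i,W=cam(n); h=cv2.cvtColor(i,cv2.COLOR_BGR2HSV); x,y,z=np.moveaxis(W,-1,0)
    out={}
    inn=(x>.35)&(x<.9)&(abs(y)<.3)
    white=inn&(h[...,1]<60)&(h[...,2]>90)&(z>.048)&(z<.064)
    def big(m):
        k,l,st,_=cv2.connectedComponentsWithStats(m.astype(np.uint8)); return l==1+np.argmax(st[1:,4])
    blue=big(inn&(h[...,0]>100)&(h[...,0]<125)&(h[...,1]>130)&(z>.045)&(z<.062)&(x<.76))
    return i,W,white,blue,big
E
python3 - <<'E'
from h import *
for n in("wrist","side","scene"):
    i,W,wh,bl,big=measure(n); x,y,z=np.moveaxis(W,-1,0)
    k,l,st,_=cv2.connectedComponentsWithStats(cv2.morphologyEx(wh.astype(np.uint8),cv2.MORPH_OPEN,np.ones((2,2))))
    for j in range(1,k):
        if st[j,4]>150: print(n,st[j],rect(W[l==j][:,:2]),np.median(z[l==j]))
    print(n,"stop",rect(W[bl][:,:2]),np.median(z[bl]))
    pl=(abs(z-.02)<.004)&(x>.3)&(x<1)&(abs(y)<.4); print("plate",rect(W[big(pl)][:,:2]),np.median(z[pl]))
i,W=cam("wrist")
print(np.round(W[150,300:420:3]*1000,0)[:,[0,2]].tolist())
E
```

```text
wrist [ 361    0   39  251 5610] (array([677.8,  31.9]), array([111.3, 289.7]), 2.17) nan
wrist [409  59  12  20 152] (array([738.2, 107.8]), array([36. , 19.4]), 9.54) 0.0570588098023488
wrist [  201    90   116   172 12215] (array([572.7, -21.2]), array([202.5, 100.6]), 78.91) nan
wrist [393 241  27  15 256] (array([ 770.9, -100.8]), array([24.2, 71.8]), 62.32) nan
wrist [172 300  23  17 222] (array([ 484.7, -189.6]), array([23.5, 48.5]), 17.05) nan
wrist stop (array([ 678. , -192.8]), array([49.8, 40.4]), 3.83) 0.05450936564264523
plate (array([566. , -20.1]), array([261.3, 409.2]), 2.34) 0.019906727270565527
side [ 203  156   70   43 1240] (array([544.1, -12.4]), array([204.7,  88.3]), 62.8) nan
side stop (array([ 676.4, -190.9]), array([51.4, 42.5]), 4.55) 0.05259045497694086
plate (array([ 6.019e+02, -6.000e-01]), array([336.3, 443.4]), 2.32) 0.01895154249194015
scene [ 243  214   88   47 2001] (array([563.2,   4.8]), array([207.6, 131.6]), 78.3) nan
scene [379 226  21  15 158] (array([703.8, 192. ]), array([ 29.1, 187.8]), 14.57) 0.0502498128900323
scene [310 239  68  45 757] 
[... 208 characters left out ...]
0.05484016922672197
plate (array([603.8,  -2.2]), array([336.3, 441.2]), 2.55) 0.020196457890804573
[[622.0, 55.0], [626.0, 54.0], [630.0, 49.0], [639.0, 19.0], [642.0, 20.0], [646.0, 19.0], [649.0, 20.0], [653.0, 19.0], [657.0, 20.0], [660.0, 21.0], [664.0, 20.0], [668.0, 20.0], [671.0, 21.0], [674.0, 21.0], [679.0, 18.0], [683.0, 18.0], [685.0, 21.0], [689.0, 20.0], [693.0, 20.0], [694.0, 26.0], [694.0, 38.0], [694.0, 45.0], [696.0, 50.0], [700.0, 50.0], [703.0, 50.0], [706.0, 51.0], [709.0, 50.0], [712.0, 50.0], [716.0, 51.0], [733.0, 19.0], [737.0, 18.0], [740.0, 20.0], [743.0, 20.0], [747.0, 20.0], [750.0, 21.0], [754.0, 21.0], [758.0, 21.0], [762.0, 19.0], [765.0, 20.0], [780.0, -0.0]]
```

```bash
cat > m.py <<'E'
from h import *
def fit(n="wrist",verbose=True):
    i,W,wh,bl,big=measure(n); x,y,z=np.moveaxis(W,-1,0)
    # casting: everything in the top-height band, near centre
    m=(abs(z-.055)<.004)&(x>.45)&(x<.69)&(abs(y)<.2)&~bl&(cv2.cvtColor(i,cv2.COLOR_BGR2GRAY)>60)
    m=big(m); r=rect(W[m][:,:2]); 
    B=cv2.boxPoints(cv2.minAreaRect((W[m][:,:2]*1000).astype(np.float32)))
    print(n,"cast",r,np.round(B,1).tolist())
    f=(z>.024)&(z<.046)&(x>.66)&(x<.74)&(y>-.15)&(y<.19)&~m
    P=W[f][:,:2]*1000
    if len(P)>50:
        for _ in range(5):
            p=np.polyfit(P[:,1],P[:,0],1); e=P[:,0]-np.polyval(p,P[:,1]); P=P[abs(e)<max(1.5,1.5*e.std())]
        print("fence x=%.2f + %.4f*y  n=%d"%(p[1],p[0],len(P)))
    print("stop",rect(W[bl][:,:2]))
    return i,W,m
if __name__=="__main__":
    for n in("wrist","side"): 
        try: fit(n)
        except Exception as e: print(n,e)
    i,W=cam("scene"); x,y,z=np.moveaxis(W,-1,0)
    f=(abs(z-.05)<.003)&(x>.66)&(x<.78)&(y>-.16)&(y<.21); print("fence top",rect(W[f][:,:2]))
E
python3 m.py
```

```text
wrist cast (array([572. , -10.8]), array([184. ,  97.2]), 78.82) [[506.5, -91.5999984741211], [601.7999877929688, -110.5], [637.5, 70.0], [542.0999755859375, 88.9000015258789]]
fence x=695.22 + -0.0434*y  n=1618
stop (array([ 678.1, -192.6]), array([49.8, 40.9]), 3.19)
side cast (array([571.6,  -9.1]), array([184.2, 101. ]), 78.15) [[503.29998779296875, -88.9000015258789], [602.0999755859375, -109.5999984741211], [639.9000244140625, 70.69999694824219], [541.0999755859375, 91.4000015258789]]
fence x=695.97 + -0.0426*y  n=352
stop (array([ 677.7, -190.3]), array([48.5, 40. ]), 8.37)
fence top (array([736.8,  25.7]), array([ 85. , 370.5]), 2.22)
```

```bash
python3 - <<'E'
from h import *
for n in("scene","side"):
    i,W=cam(n); x,y,z=np.moveaxis(W,-1,0)
    f=(abs(x-.575)<.09)&(abs(y)<.05)&(z>.15)&(z<.34)
    P=W[f]*1000; print(n,len(P),np.percentile(P[:,2],[0.5,2,5]))
    for a in range(200,340,10):
        q=P[abs(P[:,2]-a)<5]
        if len(q): print(a,np.round(np.r_[q[:,:2].min(0),q[:,:2].max(0)]))
    for nm,a in(("bearing",(.6,.7,.1,.22,.03,.042)),("nearleft",(.4,.52,.1,.25,.03,.075)),("nearright",(.4,.52,-.25,-.13,.03,.09))):
        f=(x>a[0])&(x<a[1])&(y>a[2])&(y<a[3])&(z>a[4])&(z<a[5]); print(nm,np.round(np.nanmedian(W[f],0)*1000) if f.any() else None)
E
```

```text
scene 1686 [246.19037319 250.49580912 256.32566351]
240 [531.  -3. 531.  -3.]
250 [525. -12. 630.  10.]
260 [526. -12. 633.  10.]
270 [525. -12. 633.  12.]
280 [521. -12. 632.  12.]
290 [506. -15. 649.  12.]
300 [500. -17. 651.  11.]
310 [503. -19. 649.  14.]
320 [506. -19. 649.  14.]
330 [506. -20. 646.  11.]
bearing [663. 184.  36.]
nearleft [463. 182.  49.]
nearright [ 489. -183.   57.]
side 1020 [245.03977016 248.55491439 255.18216709]
240 [525.  -5. 624.   9.]
250 [517. -11. 628.  13.]
260 [515.  -9. 623.  13.]
270 [517. -11. 631.  13.]
280 [517. -12. 629.  14.]
290 [500. -12. 648.  15.]
300 [498. -12. 648.  18.]
310 [502. -15. 645.  19.]
320 [501. -14. 646.  21.]
330 [503. -14. 644.  22.]
bearing [681. 182.  35.]
nearleft [452. 193.  50.]
nearright [ 474. -172.   57.]
```

```bash
python3 - <<'E'
from h import *
c=eyes.camera("scene"); i=c["img"].copy(); 
K=np.array(c["camera_matrix"])
for zz in(.207,.22,.245):
  for xx in(.525,.625):
    p,_=cv2.projectPoints(np.array([[xx,0,zz]]),np.array(c["rvec"],float),np.array(c["tvec"],float),K,None); print(zz,xx,p.ravel()); cv2.circle(i,tuple(int(v) for v in p.ravel().round()),1,(0,0,255) if zz<.21 else (0,255,255) if zz<.23 else (0,255,0),-1)
cv2.imwrite("pics/b.png",cv2.resize(i[80:190,240:360],None,fx=5,fy=5,interpolation=0))
E
```

```text
0.207 0.525 [277.89081693 166.10542013]
0.207 0.625 [308.37606184 185.41034898]
0.22 0.525 [278.03494689 160.81523013]
0.22 0.625 [308.83945665 179.79285064]
0.245 0.525 [278.31963337 150.36601095]
0.245 0.625 [309.75718066 168.66775179]
```

View pics/b.png

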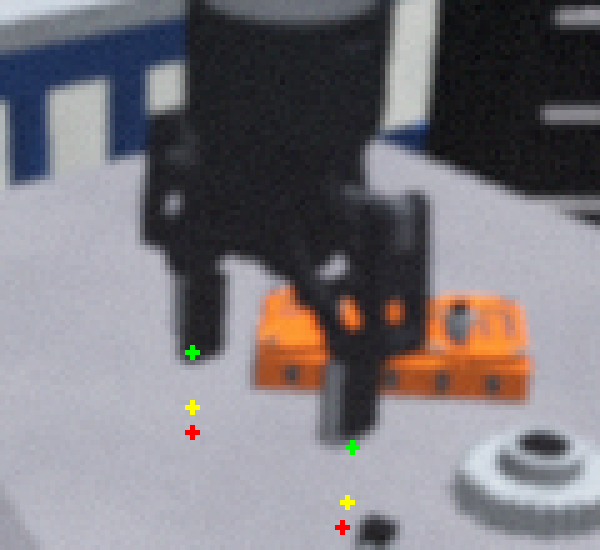

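The crop shows the open fingertips at about z 0.243, 36 mm above the TCP (0.207). That leaves little room under the palm, so I'll shut the fingers and measure them again.

Request:
apply_moves([
  [[0,0,0],[0,0,0],0],
  [[0,0,0],[0,0,0],0],
  [[0,0,0],[0,0,0],0],
  [[0,0,0],[0,0,0],0],
  [[0,0,0],[0,0,0],0],
  [[0,0,0],[0,0,0],0],
])

```text
time: 1.55
ee_pos: [0.575, -0.0, 0.2077]
tcp_rot: [2.221, 2.221, 0.0]
wrist_force: [-0.6, -0.1, -1.0]
grip_width: 0.0
grasp_force: 0.0
```

```bash
python3 - <<'E'
from h import *
print(env.read_state()["ee_pos"],env.read_state()["grip_width"],env.read_state()["time"])
for n in("scene","side"):
    i,W=cam(n); x,y,z=np.moveaxis(W,-1,0)
    f=(abs(x-.575)<.09)&(abs(y)<.05)&(z>.15)&(z<.34)
    P=W[f]*1000; print(n,len(P),np.percentile(P[:,2],[0.5,2,5]))
    for a in range(200,310,10):
        q=P[abs(P[:,2]-a)<5]
        if len(q): print(a,np.round(np.r_[q[:,:2].min(0),q[:,:2].max(0)]))
    if n=="scene": cv2.imwrite("pics/c.png",cv2.resize(i[80:190,240:360],None,fx=5,fy=5,interpolation=0))
E
```

```text
[ 5.75028358e-01 -6.30339072e-07  2.07660709e-01] 9.928720615239562e-05 1.55
scene 1462 [234.00555903 240.3718801  247.38109702]
230 [571. -10. 583.   8.]
240 [562. -11. 589.   8.]
250 [561. -11. 590.   6.]
260 [560. -12. 590.   6.]
270 [562. -13. 591.   8.]
280 [541. -14. 611.  13.]
290 [534. -14. 619.  10.]
300 [525. -18. 626.  13.]
side 880 [232.40798643 238.56421738 246.53511486]
230 [567.  -7. 581.  11.]
240 [559.  -5. 585.  14.]
250 [560.  -6. 589.  12.]
260 [560.  -7. 589.  14.]
270 [561.  -9. 589.  14.]
280 [540. -12. 611.  16.]
290 [530. -12. 621.  16.]
300 [523. -14. 626.  20.]
```

View pics/c.png

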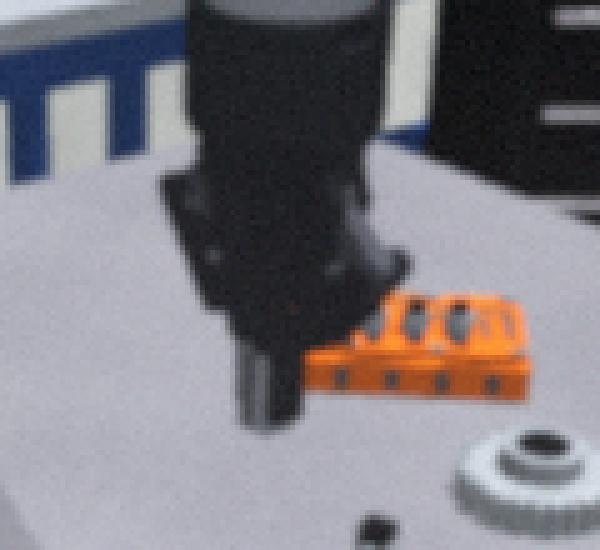

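The fingers are shut, with tips about 23 mm above the TCP (crop around (265,430)). I'll turn the tool a quarter turn and drop behind the near side at a safe height.

Request:
apply_moves([
  [[-0.056,-0.019,0],[0,0,0.114],0],
  [[-0.056,-0.019,0],[0,0,0.114],0],
  [[-0.056,-0.019,0],[0,0,0.114],0],
  [[-0.056,-0.019,0],[0,0,0.114],0],
  [[-0.056,-0.019,0],[0,0,0.114],0],
  [[-0.056,-0.019,0],[0,0,0.114],0],
  [[-0.056,-0.019,0],[0,0,0.114],0],
  [[-0.056,-0.019,0],[0,0,0.114],0],
  [[-0.056,-0.019,0],[0,0,0.114],0],
  [[0,0,0],[0,0,0],0],
])

```text
time: 2.9
ee_pos: [0.4738, -0.0343, 0.2079]
tcp_rot: [-0.06, 3.141, 0.0]
wrist_force: [1.0, 0.4, 0.2]
grip_width: -0.0
grasp_force: 0.0
```

Request:
apply_moves([
  [[0,0,-0.2],[0,0,0],0],
  [[0,0,-0.2],[0,0,0],0],
  [[0,0,-0.2],[0,0,0],0],
  [[0,0,-0.15],[0,0,0],0],
  [[0,0,-0.1],[0,0,0],0],
  [[0,0,0],[0,0,0],0],
  [[0,0,0],[0,0,0],0],
])

```text
time: 3.78
ee_pos: [0.4753, -0.0342, 0.0383]
tcp_rot: [-0.062, 3.139, -0.0]
wrist_force: [0.4, 0.3, 0.1]
grip_width: 0.003
grasp_force: 0.0
```

```bash
python3 - <<'E'
from h import *
from m import fit
s=env.read_state(); print(s["ee_pos"],s["qpos"])
T=s["ee_pos"]
for n in("scene","side"):
    i,W=cam(n); x,y,z=np.moveaxis(W,-1,0); g=cv2.cvtColor(i,cv2.COLOR_BGR2HSV)[...,2]
    f=(abs(x-T[0])<.03)&(abs(y-T[1])<.06)&(z>.026)&(z<.2)
    P=W[f]*1000
    for a in range(25,120,8):
        q=P[abs(P[:,2]-a)<4]
        if len(q): print(a,len(q),np.round(np.r_[q[:,:2].min(0),q[:,:2].max(0)]))
    cv2.imwrite(f"pics/{n}1.png",i)
a=cv2.imread("pics/scene1.png"); cv2.imwrite("pics/d.png",cv2.resize(a[150:300,170:370],None,fx=4,fy=4))
for n in("wrist","side"): fit(n)
E
```

```text
[ 0.4752642  -0.03419013  0.03831192] [-9.60514056e-02  3.49389025e-01  2.01898340e+00  1.97511074e-04
  7.71614701e-01 -1.70664290e+00]
65 12 [478. -40. 488. -27.]
73 31 [468. -49. 488. -21.]
81 32 [467. -49. 488. -21.]
89 37 [469. -49. 487. -20.]
97 27 [473. -48. 488. -19.]
105 31 [481. -51. 491.  -6.]
113 77 [464. -68. 490.   3.]
65 10 [464. -40. 477. -23.]
73 21 [463. -47. 479. -20.]
81 22 [463. -48. 479. -18.]
89 23 [463. -50. 482. -20.]
97 12 [463. -43. 470. -20.]
105 19 [461. -61. 484. -10.]
113 53 [460. -74. 484.  -1.]Traceback (most recent call last):
  File "<stdin>", line 14, in <module>
  File "m.py", line 3, in fit
    i,W,wh,bl,big=measure(n); x,y,z=np.moveaxis(W,-1,0)
                  ~~~~~~~^^^
  File "h.py", line 18, in measure
    blue=big(inn&(h[...,0]>100)&(h[...,0]<125)&(h[...,1]>130)&(z>.045)&(z<.062)&(x<.76))
  File "h.py", line 17, in big
    k,l,st,_=cv2.connectedComponentsWithStats(m.astype(np.uint8)); return l==1+np.argmax(st[1:,4])
                                                                               ~~~~~~~~~^^^^^^^^^^
    return _wrapfunc(a, 'argmax', axis=axis, out=out, **kwds)
    return bound(*args, **kwds)
ValueError: attempt to get argmax of an empty sequence
```

View pics/d.png

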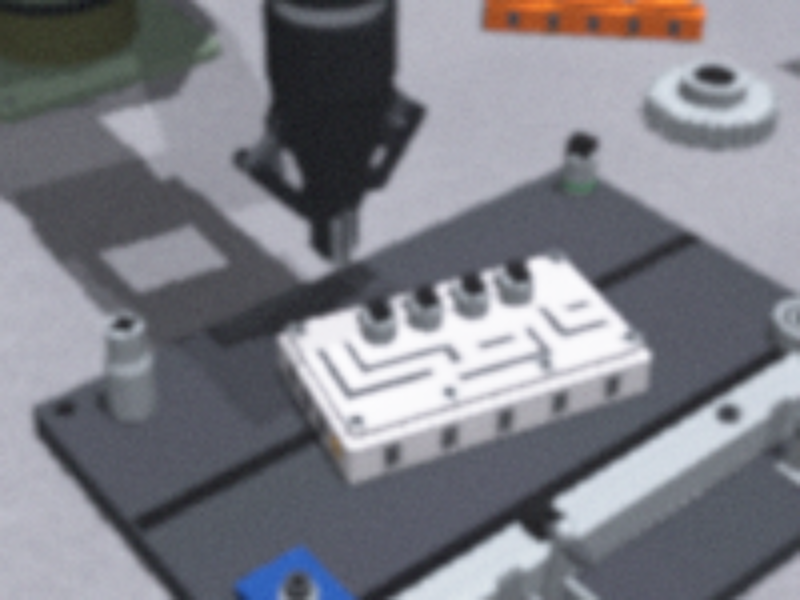

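Seen: the fingertips hang above the plate behind the near side, at about (340,255), with the solenoids clear of them. I'll lower the fingertips to casting height and push, right of centre.

Request:
apply_moves([
  [[0,0,-0.06],[0,0,0],0],
  [[0,0,-0.05],[0,0,0],0],
  [[0,0,0],[0,0,0],0],
  [[0,0,0],[0,0,0],0],
])

```text
time: 4.42
ee_pos: [0.4742, -0.0342, 0.0155]
tcp_rot: [0.064, -3.141, -0.0]
wrist_force: [1.1, -0.9, 0.6]
grip_width: 0.002
grasp_force: 0.0
```

Request:
apply_moves([
  [[0.04,0,0],[0,0,0],0],
  [[0.04,0,0],[0,0,0],0],
  [[0.04,0,0],[0,0,0],0],
  [[0.03,0,0],[0,0,0],0],
  [[0.03,0,0],[0,0,0],0],
  [[0.03,0,0],[0,0,0],0],
  [[0.03,0,0],[0,0,0],0],
  [[0.03,0,0],[0,0,0],0],
  [[0,0,0],[0,0,0],0],
])

```text
time: 5.55
ee_pos: [0.5267, -0.0344, 0.0151]
tcp_rot: [0.064, -3.137, -0.0]
wrist_force: [-4.1, -1.3, 1.8]
grip_width: 0.003
grasp_force: 2.0
```

```bash
cat > p.py <<'E'
# casting pose in fixture-aligned frame: target u=642.2 v=-106 yaw=0 (relative)
from h import *
phi=.043; ux=np.array([np.cos(phi),np.sin(phi)]); uy=np.array([-ux[1],ux[0]])
def pose(n):
    i,W=cam(n); x,y,z=np.moveaxis(W,-1,0); g=cv2.cvtColor(i,cv2.COLOR_BGR2HSV)
    m=(g[...,1]<50)&(g[...,2]>130)&(z>.03)&(z<.064)&(x>.44)&(W[...,:2]@ux<.692)&(abs(y)<.21)
    k,l,st,_=cv2.connectedComponentsWithStats(m.astype(np.uint8)); m=l==1+np.argmax(st[1:,4])
    P=W[m][:,:2]*1000; Q=np.c_[P@ux,P@uy]; (c,s,a)=cv2.minAreaRect(Q.astype(np.float32))
    top=m&(abs(z-.055)<.003); w=W[top][:,:2]*1000; q=np.c_[w@ux,w@uy].astype(np.float32); r=cv2.minAreaRect(q)
    print(n,"c(u,v)=",np.round(c,1),"size",np.round(s,1),"ang",round(a,2),"| top",np.round(r[0],1),np.round(r[1],1),round(r[2],2))
if __name__=="__main__":
    s=env.read_state(); T=s["ee_pos"][:2]*1000; print("t",s["time"],"TCP",s["ee_pos"],"uv",np.round([T@ux,T@uy],1),"F",np.round(s["wrist_force"],1))
    pose("scene"); pose("side")
E
python3 p.py
```

```text
t 5.55 TCP [ 0.52668177 -0.03437417  0.0151332 ] uv [524.7 -57. ] F [-4.1 -1.3  1.8]
scene c(u,v)= [592.5 -31.4] size [190.6 110.7] ang 81.2 | top [592.3 -31.5] [184.1 102.6] 81.75
side c(u,v)= [590.6 -21.3] size [175.7 106.8] ang 80.48 | top [592.1 -24.3] [172.2 100.1] 81.54
```

Request:
apply_moves([
  [[0.03,0,0],[0,0,0],0],
  [[0.03,0,0],[0,0,0],0],
  [[0.03,0,0],[0,0,0],0],
  [[0.03,0,0],[0,0,0],0],
  [[0.03,0,0],[0,0,0],0],
  [[0.03,0,0],[0,0,0],0],
  [[0.02,0,0],[0,0,0],0],
  [[0,0,0],[0,0,0],0],
])

```text
time: 6.65
ee_pos: [0.5693, -0.0341, 0.0159]
tcp_rot: [-0.064, 3.139, 0.0]
wrist_force: [-2.1, 0.5, 0.4]
grip_width: -0.003
grasp_force: 0.7
```

```bash
python3 p.py
```

```text
t 6.65 TCP [ 0.56925794 -0.03413822  0.01585379] uv [567.3 -58.6] F [-2.1  0.5  0.4]
scene c(u,v)= [627.6 -23.2] size [111.8 192. ] ang 2.32 | top [630.  -22.1] [ 98.  187.4] 2.48
side c(u,v)= [630.8 -19.4] size [114.3 194.3] ang 6.3 | top [627.7 -21. ] [ 99.4 186.3] 2.29
```

Request:
apply_moves([
  [[-0.06,0,0],[0,0,0],0],
  [[0,0.15,0],[0,0,0],0],
  [[0,0.14,0],[0,0,0],0],
  [[0.06,0,0],[0,0,0],0],
  [[0.03,0,0],[0,0,0],0],
  [[0.02,0,0],[0,0,0],0],
  [[0.015,0,0],[0,0,0],0],
  [[0,0,0],[0,0,0],0],
])

```text
time: 7.75
ee_pos: [0.5786, 0.0232, 0.0154]
tcp_rot: [0.062, -3.135, -0.001]
wrist_force: [-7.8, 2.4, 4.4]
grip_width: 0.002
grasp_force: 3.6
```

```bash
python3 p.py
```

```text
t 7.75 TCP [0.57864054 0.02322333 0.01539538] uv [579.1  -1.7] F [-7.8  2.4  4.4]
scene c(u,v)= [641.2 -28.2] size [191.6 101.5] ang 89.98 | top [643.3 -27.5] [ 97.4 183.1] 0.0
side c(u,v)= [639.2  10.5] size [120.1 105.6] ang 89.03 | top [640.8   8.1] [116.4 100.1] 89.67
```

Request:
apply_moves([
  [[-0.12,0,0],[0,0,0],0],
  [[0,0.17,0],[0,0,0],0],
  [[0,0.17,0],[0,0,0],0],
  [[0,0.17,0],[0,0,0],0],
  [[0,0,0],[0,0,0],0],
  [[0.2,0,0],[0,0,0],0],
  [[0.187,0,0],[0,0,0],0],
  [[0,0,0],[0,0,0],0],
  [[0,0,0],[0,0,0],0],
])

```text
time: 8.98
ee_pos: [0.6341, 0.1244, 0.0152]
tcp_rot: [0.062, -3.14, 0.001]
wrist_force: [-0.1, 0.3, 0.1]
grip_width: 0.002
grasp_force: 0.0
```

Request:
apply_moves([
  [[0.001,-0.035,0],[0,0,0],0],
  [[0.002,-0.035,0],[0,0,0],0],
  [[0.001,-0.035,0],[0,0,0],0],
  [[0.002,-0.035,0],[0,0,0],0],
  [[0.001,-0.035,0],[0,0,0],0],
  [[0.002,-0.035,0],[0,0,0],0],
  [[0.001,-0.035,0],[0,0,0],0],
  [[0.002,-0.035,0],[0,0,0],0],
  [[0,0,0],[0,0,0],0],
])

```text
time: 10.1
ee_pos: [0.6371, 0.0689, 0.0157]
tcp_rot: [-0.064, 3.141, -0.001]
wrist_force: [0.4, 1.2, -0.1]
grip_width: 0.004
grasp_force: 0.6
```

```bash
python3 p.py
```

```text
t 10.1 TCP [0.63708853 0.06886275 0.01571239] uv [639.5  41.4] F [ 0.4  1.2 -0.1]
scene c(u,v)= [642.  -60.5] size [201.9 100.1] ang 89.95 | top [643.1 -66.2] [183.3  97.8] 89.86
side c(u,v)= [639.3 -62.9] size [191.7 104.8] ang 89.81 | top [640.9 -64.4] [ 98.7 184. ] 0.56
```

Request:
apply_moves([
  [[0.001,-0.03,0],[0,0,0],0],
  [[0.002,-0.03,0],[0,0,0],0],
  [[0.001,-0.03,0],[0,0,0],0],
  [[0.002,-0.03,0],[0,0,0],0],
  [[0.001,-0.03,0],[0,0,0],0],
  [[0.001,-0.025,0],[0,0,0],0],
  [[0.001,-0.015,0],[0,0,0],0],
  [[0,0,0],[0,0,0],0],
])

```text
time: 11.2
ee_pos: [0.6388, 0.0319, 0.0157]
tcp_rot: [0.064, -3.141, -0.001]
wrist_force: [-0.6, 3.3, 0.9]
grip_width: 0.002
grasp_force: 1.9
```

Request:
apply_moves([
  [[0,-0.01,0],[0,0,0],0],
  [[0,-0.01,0],[0,0,0],0],
  [[0,0,0],[0,0,0],0],
])

```text
time: 11.58
ee_pos: [0.6388, 0.0281, 0.0157]
tcp_rot: [0.064, -3.141, -0.001]
wrist_force: [-0.0, 5.1, 1.4]
grip_width: -0.002
grasp_force: 2.3
```

```bash
python3 p.py
```

```text
t 11.575 TCP [0.63877779 0.02806771 0.01565222] uv [6.394e+02 6.000e-01] F [-0.   5.1  1.4]
scene c(u,v)= [ 644.6 -104.4] size [197.4 100.2] ang 88.3 | top [ 643.4 -109.1] [188.2  97.2] 89.96
side c(u,v)= [ 639.2 -115.5] size [215.  103.9] ang 89.86 | top [ 641.5 -105. ] [183.9  99.5] 89.63
```

Request:
apply_moves([
  [[0,-0.01,0],[0,0,0],0],
  [[0,-0.01,0],[0,0,0],0],
  [[0,0,0],[0,0,0],0],
])

```text
time: 12.05
ee_pos: [0.6388, 0.0263, 0.0157]
tcp_rot: [-0.062, 3.141, 0.006]
wrist_force: [-0.5, 10.8, 0.9]
grip_width: -0.002
grasp_force: 5.6
```

Request:
apply_moves([
  [[0,-0.01,0],[0,0,0],0],
  [[0,-0.01,0],[0,0,0],0],
  [[0,-0.01,0],[0,0,0],0],
  [[0,0,0],[0,0,0],0],
])

```text
time: 12.55
ee_pos: [0.6385, 0.0257, 0.0158]
tcp_rot: [0.059, -3.141, -0.019]
wrist_force: [-0.0, 28.1, 1.3]
grip_width: -0.0
grasp_force: 13.1
```

Request:
apply_moves([
  [[0,0.25,0],[0,0,0],0],
  [[0,0,0],[0,0,0],0],
  [[-0.2,0,0],[0,0,0],0],
  [[-0.22,0,0],[0,0,0],0],
  [[0,0,0],[0,0,0],0],
  [[0,-0.25,0],[0,0,0],0],
  [[0,-0.25,0],[0,0,0],0],
  [[0,-0.24,0],[0,0,0],0],
  [[0,0,0],[0,0,0],0],
])

```text
time: 13.68
ee_pos: [0.5559, -0.0846, 0.0158]
tcp_rot: [-0.057, 3.139, -0.003]
wrist_force: [-0.2, 1.0, 0.7]
grip_width: -0.0
grasp_force: 0.0
```

Request:
apply_moves([
  [[0.05,0,0],[0,0,0],0],
  [[0.05,0,0],[0,0,0],0],
  [[0.03,0,0],[0,0,0],0],
  [[0.02,0,0],[0,0,0],0],
  [[0,0,0],[0,0,0],0],
])

```text
time: 14.3
ee_pos: [0.5833, -0.0793, 0.0153]
tcp_rot: [0.065, -3.137, -0.001]
wrist_force: [-3.8, 1.0, 2.8]
grip_width: -0.002
grasp_force: 2.0
```

Request:
apply_moves([
  [[0.015,0,0],[0,0,0],0],
  [[0.015,0,0],[0,0,0],0],
  [[0.015,0,0],[0,0,0],0],
  [[0,0,0],[0,0,0],0],
])

```text
time: 14.8
ee_pos: [0.5833, -0.0791, 0.0151]
tcp_rot: [0.065, -3.119, -0.004]
wrist_force: [-23.0, 1.6, 16.9]
grip_width: -0.0
grasp_force: 11.5
```

```bash
python3 p.py
```

```text
t 14.8 TCP [ 0.5832708  -0.07910744  0.01509029] uv [ 579.3 -104.1] F [-23.    1.6  16.9]
scene c(u,v)= [ 639.5 -108. ] size [105.  190.1] ang 0.06 | top [ 642.6 -109.1] [ 98.7 187.9] 0.05
side c(u,v)= [639.4 -88.8] size [105.1 160.1] ang 0.12 | top [641.1 -90.9] [154.9  98.3] 89.45
```

Request:
apply_moves([
  [[-0.05,0,0],[0,0,0],0],
  [[-0.2,0,0],[0,0,0],0],
  [[0,0,0],[0,0,0],0],
  [[0,0,0.25],[0,0,0],0],
  [[0,0,0.25],[0,0,0],0],
  [[0,0,0.25],[0,0,0],0],
  [[0,0,0.25],[0,0,0],0],
  [[0,0,0],[0,0,0],0],
  [[0,0,0],[0,0,0],0],
])

```text
time: 16.02
ee_pos: [0.5443, -0.0801, 0.2153]
tcp_rot: [-0.064, 3.14, -0.0]
wrist_force: [-0.0, -0.7, -1.1]
grip_width: -0.001
grasp_force: 0.0
```

```bash
python3 p.py; python3 - <<'E'
from h import *
from p import ux,uy
for n in("scene","side","wrist"):
    i,W=cam(n); cv2.imwrite(f"pics/{n}2.png",i)
    h=cv2.cvtColor(i,cv2.COLOR_BGR2HSV); x,y,z=np.moveaxis(W,-1,0); u=W[...,:2]@ux*1000; v=W[...,:2]@uy*1000
    # plate-height pixels in the would-be gaps
    gap=(z<.03)&(u>685)&(u<700)&(v>-190)&(v<-15); g2=(z<.03)&(v>-210)&(v<-190)&(u>655)&(u<690)
    print(n,"gap px fence",gap.sum(),"stop",g2.sum())
a=cv2.imread("pics/scene2.png"); cv2.imwrite("pics/e.png",cv2.resize(a[190:330,180:420],None,fx=3.3,fy=3.3,interpolation=2))
E
```

```text
t 16.025 TCP [ 0.54430563 -0.0801446   0.21527214] uv [ 540.4 -103.5] F [-0.  -0.7 -1.1]
scene c(u,v)= [ 641.5 -109.1] size [101.  188.3] ang 0.0 | top [ 642.8 -109.3] [ 98.3 187.5] 0.07
side c(u,v)= [ 639.  -114.6] size [210.6 103.3] ang 89.82 | top [ 640.8 -106.5] [185.8  99.8] 89.82
scene gap px fence 0 stop 0
side gap px fence 0 stop 0
wrist gap px fence 0 stop 0
```

View pics/e.png

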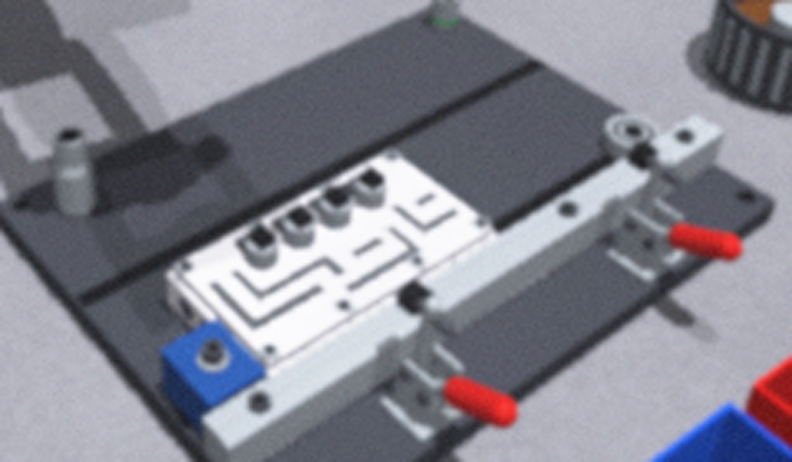

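View pics/wrist2.png

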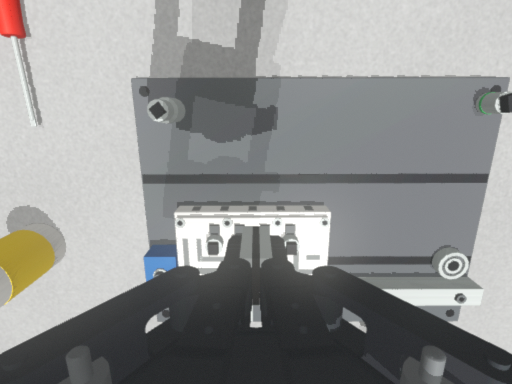

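The close-up shows the casting's far side along the fence and its end against the blue block near (262,365), with no visible gap. The wrist view agrees: the block and the casting meet at column ~176. The bearing, socket and spare solenoid look unmoved, and the end push met firm resistance (28 N) as did the near-side push (23 N).

```bash
python3 -c "
from bench import env
print(env.job_done())"
```

```text
the job is handed in; nothing more can be done
None
```

I pushed the valve body flush along the fence and up against the blue stop, backed the arm clear and handed the job in at about 16 s; the pictures show no gap at either face, but no verdict came back.

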